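# Dress the candle display by size

## Task

Please dress the candle display: take the four ivory pillar candles from the wooden tray and stand each one upright in the dish of the pedestal holder made for its thickness, the thickest candle in the widest dish and so on down to the thinnest in the narrowest. Lower them in gently rather than dropping them, so that each stands flat inside the dish's rim, and knock nothing over. Leave the holders, the red vase and the blue paperweight where they stand.

Things in the scene. Friction and masses are not known exactly. Their poses are not given: they have to be found in the camera images.
- candle30_mid (a point): The thinnest of four plain ivory pillar candles: an upright wax cylinder 30 mm in diameter, 105 mm tall, with a thin soft wick 8 mm high on top that gives way; about 68 g. Point: its centre, 52.5 mm above its foot; z up. Starts standing on the wooden tray (270 x 350 mm, floor 8 mm and rim 28 mm high) among candles, vase and paperweight, their centres 9 cm apart or more, in any order.
- candle40_mid (a point): The second thinnest of four plain ivory pillar candles: an upright wax cylinder 40 mm in diameter, 100 mm tall, with a thin soft wick 8 mm high on top that gives way; about 116 g. Point: its centre, 50 mm above its foot; z up. Starts standing on the wooden tray (270 x 350 mm, floor 8 mm and rim 28 mm high) among candles, vase and paperweight, their centres 9 cm apart or more, in any order.
- candle50_mid (a point): The second thickest of four plain ivory pillar candles: an upright wax cylinder 50 mm in diameter, 90 mm tall, with a thin soft wick 8 mm high on top that gives way; about 163 g. Point: its centre, 45 mm above its foot; z up. Starts standing on the wooden tray (270 x 350 mm, floor 8 mm and rim 28 mm high) among candles, vase and paperweight, their centres 9 cm apart or more, in any order.
- candle60_mid (a point): The thickest of four plain ivory pillar candles: an upright wax cylinder 60 mm in diameter, 80 mm tall, with a thin soft wick 8 mm high on top that gives way; about 208 g. Point: its centre, 40 mm above its foot; z up. Starts standing on the wooden tray (270 x 350 mm, floor 8 mm and rim 28 mm high) among candles, vase and paperweight, their centres 9 cm apart or more, in any order.
- dish30 (a point): Dish of the candle holder with the narrowest dish, for the thinnest candle: brass dish on a loose dark steel pedestal, round foot 69 mm, 630 g, one of four their centres 11 cm apart or more, in any order, on a white marble slab (300 x 340 x 20 mm) beside the tray. Flat dish 48 mm inside its rim, 54 mm outside, rim 5 mm high. Point: centre of the dish floor, 60 mm above the slab; z up.
- dish40 (a point): Dish of the candle holder with the second narrowest dish, for the second thinnest candle: brass dish on a loose dark steel pedestal, round foot 74 mm, 690 g, one of four their centres 11 cm apart or more, in any order, on a white marble slab (300 x 340 x 20 mm) beside the tray. Flat dish 58 mm inside its rim, 64 mm outside, rim 5 mm high. Point: centre of the dish floor, 75 mm above the slab; z up.
- dish50 (a point): Dish of the candle holder with the second widest dish, for the second thickest candle: brass dish on a loose dark steel pedestal, round foot 79 mm, 750 g, one of four their centres 11 cm apart or more, in any order, on a white marble slab (300 x 340 x 20 mm) beside the tray. Flat dish 68 mm inside its rim, 74 mm outside, rim 5 mm high. Point: centre of the dish floor, 90 mm above the slab; z up.
- dish60 (a point): Dish of the candle holder with the widest dish, for the thickest candle: brass dish on a loose dark steel pedestal, round foot 84 mm, 810 g, one of four their centres 11 cm apart or more, in any order, on a white marble slab (300 x 340 x 20 mm) beside the tray. Flat dish 78 mm inside its rim, 84 mm outside, rim 5 mm high. Point: centre of the dish floor, 105 mm above the slab; z up.
- vase: Red glass bud vase, 54 mm at its widest, 110 mm tall, standing on the tray; origin at the centre of its foot, z up. To be left alone.
- paperweight: Blue glass domed paperweight, 60 mm in diameter, 41 mm tall, standing on the tray; origin at the centre of its underside. To be left alone.

How it is judged (in metres and radians):
At the end, for the whole second after the job is handed in: Each candle stands upright (within 6 degrees) and at rest inside the rim of its own holder's dish (within 12 mm of the centre, foot on the dish floor within 5 mm), thickest in widest down to thinnest in narrowest; the holders stand upright within 3 cm of where they were (horizontal distance between candle30_mid and dish30 below 0.012 m and angle between each of candle30_mid, candle40_mid, candle50_mid, candle60_mid's own z axis and vertical below 0.1 rad and z of candle30_mid in the frame of dish30 between 0.0475 and 0.0575 m and angle between each of dish30, dish40, dish50, dish60's own z axis and vertical below 0.06 rad and distance of each of dish30, dish40, dish50, dish60 from where it was at the start of the episode below 0.03 m and linear speed of each of candle30, candle40, candle50, candle60 below 0.02 m/s and angular speed of each of candle30, candle40, candle50, candle60 below 0.2 rad/s and horizontal distance between candle40_mid and dish40 below 0.012 m and z of candle40_mid in the frame of dish40 between 0.045 and 0.055 m and horizontal distance between candle50_mid and dish50 below 0.012 m and z of candle50_mid in the frame of dish50 between 0.04 and 0.05 m and horizontal distance between candle60_mid and dish60 below 0.012 m and z of candle60_mid in the frame of dish60 between 0.035 and 0.045 m); the robot touches nothing.
It fails at once if a candle is knocked over (angle between any of candle30_mid, candle40_mid, candle50_mid, candle60_mid's own z axis and vertical above 0.8 rad).
It fails at once if a candle is dropped on to its holder from more than about 2 cm ((linear speed of candle30 above 0.65 m/s and horizontal distance between candle30_mid and dish30 below 0.03 m and z of candle30_mid in the frame of dish30 below 0.0825 m) or (linear speed of candle40 above 0.65 m/s and horizontal distance between candle40_mid and dish40 below 0.03 m and z of candle40_mid in the frame of dish40 below 0.08 m) or (linear speed of candle50 above 0.65 m/s and horizontal distance between candle50_mid and dish50 below 0.03 m and z of candle50_mid in the frame of dish50 below 0.075 m) or (linear speed of candle60 above 0.65 m/s and horizontal distance between candle60_mid and dish60 below 0.03 m and z of candle60_mid in the frame of dish60 below 0.07 m)).
It fails at once if a holder is knocked over or pushed more than 3 cm (angle between any of dish30, dish40, dish50, dish60's own z axis and vertical above 0.4 rad or distance of any of dish30, dish40, dish50, dish60 from where it was at the start of the episode above 0.03 m).
It fails at once if the vase or the paperweight is pushed more than 2 cm or tipped (distance of any of vase, paperweight from where it was at the start of the episode above 0.02 m or angle between any of vase, paperweight's own z axis and vertical above 0.4 rad).
It also fails if it takes over 118 s, if anything falls off the work surface, if the arm or the gripper's body presses on something with over 40 N, if the wrist force passes 120 N, or if a joint passes its speed limit or range.

## Robot

A 7-joint arm with a two-finger parallel gripper is mounted at the origin on the work surface. World frame = base frame: x ahead of the robot, y to its left, z up, the work surface at z = 0. Lengths are in mm, angles in rad, forces in N, time in s.
With the tool pointing down it reaches from about 400 to 850 mm from the base axis. Payload 4.5 kg.
Tool frame: the origin (TCP) lies on the mounting face of the last link; the fingertips stand 173 mm ahead of it and the grasp point (between the pads) lies 155 mm ahead of it; z points along the fingers, x is the direction in which the jaws open and shut, and the axes are right-handed (so a half turn about z gives the same grasp; the last joint's range is limited). The gripper opens to 85 mm and grips with 20 to 120 N. Pads are 22 mm wide; open, the fingers measure 114 mm over their backs; the gripper's body (76 mm by 85 mm) begins 54 mm behind the grasp point. The pads swing forward as they close: fully open they stand 13 mm farther back than shut.
Start: joints at [-1.219, 0.689, -0.195, 1.565, 0.157, 0.902, -0.215], TCP at [195.277, 593.721, 404.717] pointing down, gripper open.
Joint ranges: [-3.01, 3.01], [-0.46, 2.08], [-1.47, 1.51], [0.13, 2.56], [-1, 4.14], [0.04, 2.09], [-2.66, 2.66]. Speed limits (rad/s): [2.57, 2.57, 3.14, 3.14, 3.14, 3.14, 3.14].

## Interface

Orientations are given as a 3x3 rotation matrix whose columns are the frame's x, y, z axes.
In Python, from plant import * gives the robot as it stands.
- The arm moves only by the tool apply_moves, never from a script. Its argument "series" is a list that holds one entry, the list of rows, each a list of 5 numbers: the opening in per cent of the stroke, from 0 (shut) to 100 (fully open), then the shift along the tool's x, y, z in mm, then the turn about the tool's z in rad. In form: [[[grip, x, y, z, yaw], ...]]. A call has 1 to 12 rows; each row shifts and turns the commanded pose from where the row before left it, along the tool's axes as they then stand; what a row does not reach is not made up. A row lasts 1/10 s, in which the tool goes at most 50 mm and 8.59 degrees, less where a joint would pass 70% of its speed; a pose out of reach is approached as far as the arm can. A call is refused whole if a number of a shift passes 50 or a number of a turn 0.15, either way. A call with a gripper value outside its range is refused whole. The fingers move at their own pace and stop on an object; "force" is the grip in N (left out, the last holds). Time passes only in rows, so rows that do not move let the fingers close. It gives the time, the measured TCP pose, the force and the opening at its end, in the units of the state.
- get_obs(): the state, without advancing time (a new reading comes with each control period).
- get_image(name): name is "scene" or "top" or "wrist"; returns a dict with "img" (420x560x3 uint8, red, green, blue), "K" (3x3 intrinsics, pixels), "k1" (the pictures are not rectified: a ray, as slopes to the right and down, at radius r is drawn at 1 + k1 r^2 times it, then the intrinsics apply), "extrinsics" (4x4, takes a point from world to camera coordinates). Camera axes: x right, y up, looking along -z (the intrinsics and any distortion apply to the point x, -y, -z); pixel columns grow to the right and rows downward; lengths in mm; the calibration is good to about 2 mm. A picture is of the moment at which its call begins. There is no depth.
- job_done(): hands the job in, once; it reports no verdict.
The state is a dict: "time": time; "joint_positions": joint angles; "joint_velocities": joint speeds; "tau": joint torques, N m; "tool_pos": TCP position; "tcp_rot": TCP orientation; "ft_force": force on the tool from outside, world axes, zero at the start; "moment": the same for the moment, N m; "opening": opening from 0.0 (shut) to 1.0 (fully open).
Only numpy, scipy, OpenCV 4.12 (cv2) and the standard library are available. Lean on these libraries where they do the work, as an engineer would, in place of code of your own. Each camera call takes 0.05 s, during which the arm holds its last target.

## Working session

There is one attempt and no reset: what is moved stays moved. The work goes in short steps, Python scripts to look and compute and a tool call to move; the robot and the scene stay as the last step left them, time stands still between calls to the robot, and variables do not carry over. Pictures are saved under pics/ and viewed, and the job is handed in when it is done.

Besides the shell and the picture viewer there is one more tool, called after "Emit:" in YAML: its name, and indented under it one key for each argument. apply_moves: Moves the arm, as the interface text tells. Its arguments: {"type":"object","properties":{"series":{"type":"array","items":{"type":"array","items":{"type":"array","items":{"type":"number"}}}},"force":{"type":"number"}},"required":["series"]}

```bash
mkdir -p pics; ls; python3 - <<'E'
from plant import *
import cv2
o=get_obs()
print(o)
for n in ["scene","top","wrist"]:
    d=get_image(n); cv2.imwrite(f"pics/{n}0.png",d["img"][:,:,::-1]); print(n,d["K"],d["k1"],d["extrinsics"])
E
```

```text
pics
{'time': 0.0, 'joint_positions': array([-1.21923781,  0.68997773, -0.19448273,  1.56637481,  0.15733453,
        0.90250843, -0.21508619]), 'joint_velocities': array([-8.43085517e-04,  2.82569936e-04,  2.06142464e-04,  1.09510139e-03,
       -5.00723356e-05, -1.29954731e-03,  5.80492904e-04]), 'tau': array([-6.62780985e-04, -5.39607382e+01, -1.26637671e+00, -1.58534485e+01,
        9.24639433e-03,  9.49083333e-03,  8.51982890e-06]), 'tool_pos': array([195.21129818, 593.37215797, 403.87867135]), 'tcp_rot': array([[ 3.12343363e-01,  9.49969188e-01, -4.06101338e-04],
       [ 9.49967443e-01, -3.12343571e-01, -1.83066293e-03],
       [-1.86591652e-03,  1.86012366e-04, -9.99998242e-01]]), 'ft_force': array([ 0.82986587, -0.66296789, -0.4371881 ]), 'moment': array([-0.01730343, -0.01062185, -0.05395431]), 'opening': 0.9988535075600615}
scene [[452.3402912    0.         279.08161826]
 [  0.         452.3402912  206.380416  ]
 [  0.           0.           1.        ]] -0.06445806134435107 [[ 8.46910871e-01  5.31614280e-01  1.13240400e-02 -4.60355589e+02]
 [-4.20347368e-01  6.56305972e-0
[... 312 characters left out ...]
94940965 [[ 1.56757406e-01 -9.87635480e-01 -1.80946420e-03 -6.52475865e+01]
 [ 9.64843993e-01  1.52748092e-01  2.13878679e-01 -5.56886681e+02]
 [-2.10957780e-01 -3.52729175e-02  9.76858555e-01 -1.09184805e+03]
 [ 0.00000000e+00  0.00000000e+00  0.00000000e+00  1.00000000e+00]]
wrist [[324.92846226   0.         283.23343591]
 [  0.         324.92846226 214.68407217]
 [  0.           0.           1.        ]] 0.024100672866884547 [[ 3.12053608e-01  9.50062076e-01 -2.14416111e-03 -6.25337215e+02]
 [-9.14038669e-01  2.99604382e-01 -2.73441998e-01  3.47337360e+01]
 [-2.59144472e-01  8.72884083e-02  9.61886104e-01 -3.80638388e+02]
 [ 0.00000000e+00  0.00000000e+00  0.00000000e+00  1.00000000e+00]]
```

View pics/scene0.png

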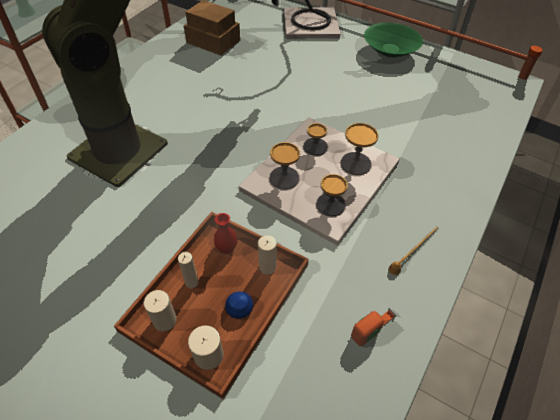

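View pics/top0.png

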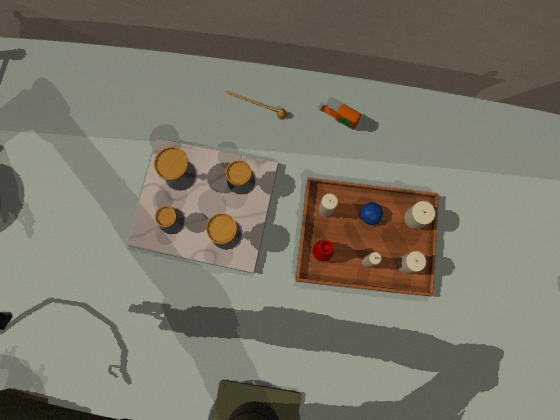

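View pics/wrist0.png

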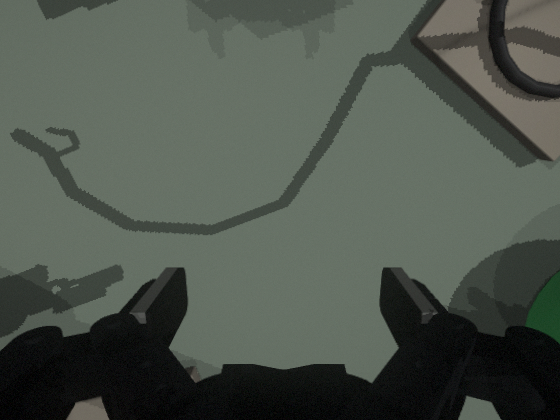

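The scene view shows the tray with four candles: the 30 mm at (187,270), 40 mm at (267,255), 50 mm at (160,312) and 60 mm at (205,347). The vase is at (225,233) and the paperweight at (239,304). In the top view the dishes, in order, are the 60 mm at (172,164), 50 mm at (223,229), 40 mm at (239,174) and 30 mm at (167,217). The wrist view shows only the empty table.

```bash
cat > h.py <<'E'
from plant import *
import numpy as np, cv2
def und(d,px):
    K=np.array(d["K"]);px=np.asarray(px,float).reshape(-1,1,2)
    return cv2.undistortPoints(px,K,np.array([d["k1"],0,0,0,0.]),None,None,None) .reshape(-1,2) if False else cv2.undistortPointsIter(px,K,np.array([d["k1"],0,0,0,0.]),np.eye(3),np.eye(3),(cv2.TERM_CRITERIA_COUNT|cv2.TERM_CRITERIA_EPS,50,1e-9)).reshape(-1,2)
def plane(d,px,z):
    n=und(d,px);E=np.array(d["extrinsics"]);R=E[:3,:3];c=-R.T@E[:3,3]
    r=np.c_[n[:,0],-n[:,1],-np.ones(len(n))]@R
    z=np.broadcast_to(z,len(n)); return c+r*((z-c[2])/r[:,2])[:,None]
def proj(d,P):
    P=np.asarray(P,float).reshape(-1,3);E=np.array(d["extrinsics"]);p=P@E[:3,:3].T+E[:3,3]
    p[:,1:]*=-1
    return cv2.projectPoints(p,np.zeros(3),np.zeros(3),np.array(d["K"]),np.array([d["k1"],0,0,0,0.]))[0].reshape(-1,2)
E
python3 - <<'E'
from h import *
d=get_image("top");s=get_image("scene")
a=cv2.resize(d["img"][130:310,120:280],None,fx=4,fy=4,interpolation=cv2.INTER_CUBIC)[...,::-1];b=cv2.resize(d["img"][170:305,290:445],None,fx=4,fy=4,interpolation=cv2.INTER_CUBIC)[...,::-1]
cv2.imwrite("pics/t_h.png",cv2.resize(a,None,fx=.8,fy=.8));cv2.imwrite("pics/t_c.png",b)
cv2.imwrite("pics/s_c.png",cv2.resize(s["img"][205:400,110:310],None,fx=3,fy=3,interpolation=cv2.INTER_CUBIC)[...,::-1])
for n,dd in (("top",d),("scene",s)):
    hsv=cv2.cvtColor(dd["img"],cv2.COLOR_RGB2HSV)
    for nm,lo,hi in (("ivory",(12,20,120),(35,150,255)),("brass",(8,150,80),(28,255,255)),("red",(0,150,60),(6,255,255)),("blue",(105,120,40),(130,255,255))):
        m=cv2.inRange(hsv,lo,hi)
        k,l,st,c=cv2.connectedComponentsWithStats(m)
        print(n,nm,[(st[i].tolist(),c[i].round(1).tolist()) for i in range(1,k) if st[i,4]>80])
E
```

```text
top ivory [([127, 138, 151, 135, 7912], [200.5, 207.8]), ([319, 193, 19, 22, 260], [327.7, 201.9]), ([404, 201, 31, 24, 555], [419.9, 213.0]), ([362, 251, 19, 14, 172], [372.0, 258.3]), ([401, 250, 25, 21, 400], [413.7, 261.0])]
top brass [([226, 92, 60, 27, 141], [264.8, 106.6]), ([321, 105, 40, 24, 403], [343.4, 113.8]), ([154, 147, 34, 33, 850], [170.8, 163.2]), ([226, 161, 25, 25, 490], [238.0, 172.6]), ([296, 178, 142, 118, 9709], [367.4, 239.6]), ([156, 206, 20, 21, 340], [165.4, 216.2]), ([206, 214, 31, 30, 726], [221.2, 228.4])]
top red [([312, 240, 22, 21, 331], [323.1, 249.9])]
top blue [([360, 203, 23, 22, 379], [370.9, 213.2])]
scene ivory [([125, 0, 33, 21, 329], [137.3, 6.8]), ([186, 1, 49, 21, 453], [209.4, 9.5]), ([284, 7, 57, 27, 522], [308.1, 24.3]), ([313, 7, 24, 11, 118], [327.4, 10.3]), ([295, 12, 31, 13, 261], [308.3, 18.2]), ([23, 39, 40, 56, 1191], [43.4, 66.3]), ([0, 45, 37, 67, 1398], [14.9, 79.6]), ([0, 95, 20, 47, 480], [6.0, 121.4]), ([239, 117, 161, 124, 6293], [323.2, 176.8]), ([114, 211, 103, 115, 163], [166.6, 263.0]), ([232, 221, 77, 39, 315], [267.9
[... 168 characters left out ...]
 [156.2, 300.9]), ([188, 325, 33, 31, 776], [203.6, 340.0]), ([471, 361, 36, 59, 1076], [489.3, 391.9]), ([406, 390, 62, 30, 1006], [431.5, 409.3])]
scene brass [([344, 0, 184, 57, 359], [434.0, 26.9]), ([308, 124, 18, 13, 175], [316.7, 130.4]), ([346, 124, 32, 22, 516], [361.3, 134.8]), ([271, 143, 28, 20, 441], [284.6, 153.1]), ([321, 175, 26, 19, 374], [333.4, 184.6]), ([115, 223, 175, 172, 8129], [215.3, 315.8]), ([188, 235, 31, 44, 720], [202.8, 253.5]), ([155, 263, 36, 43, 629], [173.5, 284.4]), ([352, 311, 42, 32, 594], [369.8, 324.1])]
scene red [([215, 213, 15, 13, 98], [221.7, 219.5]), ([214, 227, 23, 25, 382], [224.7, 240.4])]
scene blue [([226, 292, 27, 26, 538], [238.6, 304.1])]
```

View pics/t_c.png

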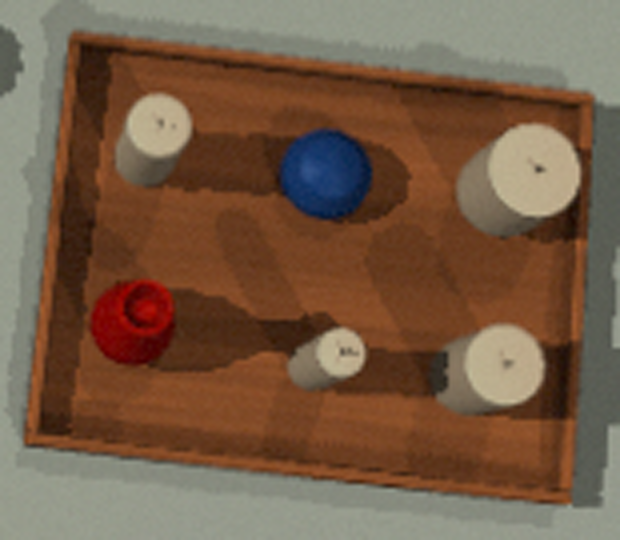

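View pics/t_h.png

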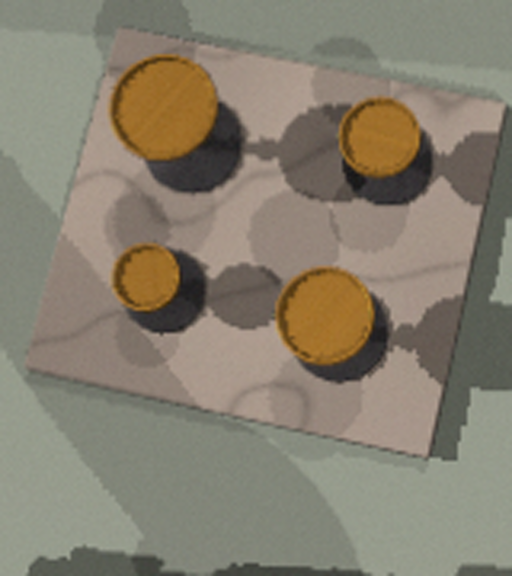

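View pics/s_c.png

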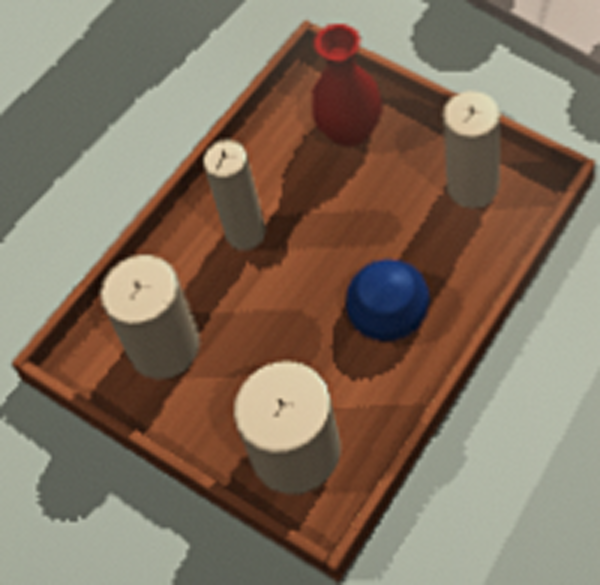

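The top crop shows bright candle tops that separate from their darker sides. The brass dishes are clean discs. Next I'll mask these and cast rays at the known heights, in both views.

```bash
python3 - <<'E'
from h import *
T=get_image("top");S=get_image("scene")
C={30:((374,257),(185,257),113),40:((329,202),(267,242),108),50:((416,260),(156,300),98),60:((424,209),(204,340),88)}
D={30:((166,216),(317,130),85),40:((238,172),(333,184),100),50:((221,228),(284,153),115),60:((171,163),(361,134),130)}
def blob(img,seed,kind,n):
    x0,y0=seed;w=26
    im=cv2.resize(img[y0-w:y0+w,x0-w:x0+w],None,fx=6,fy=6,interpolation=cv2.INTER_LINEAR)
    hsv=cv2.cvtColor(im,cv2.COLOR_RGB2HSV)
    if kind=="c":
        v=hsv[...,2];i=v[6*w-20:6*w+21,6*w-20:6*w+21]
        hi=np.percentile(i,70)
        # side value darker: threshold
        m=((v>hi*0.86)&(hsv[...,0]>10)&(hsv[...,0]<40)&(hsv[...,1]<140)).astype(np.uint8)
    else: m=cv2.inRange(hsv,(8,150,60),(28,255,255))
    m=cv2.morphologyEx((m>0).astype(np.uint8),cv2.MORPH_OPEN,np.ones((7,7)))
    cs=cv2.findContours(m,cv2.RETR_EXTERNAL,cv2.CHAIN_APPROX_NONE)[0]
    c=min(cs,key=lambda c:abs(cv2.pointPolygonTest(c,(6.*w,6.*w),True)) if cv2.contourArea(c)<600 and 0 else -cv2.contourArea(c)*(cv2.pointPolygonTest(c,(6.*w,6.*w),True)>-30))
    c=cv2.convexHull(c).reshape(-1,2)
    return (c+0.5)/6-0.5+[x0-w,y0-w]
for kind,dic in (("c",C),("d",D)):
    for k,(t,s,z) in dic.items():
        r=[]
        for n,d,sd in (("T",T,t),("S",S,s)):
            c=blob(d["img"],sd,kind,n)
            P=plane(d,c,z)[:,:2]
            # area centroid in world
            Pf=P.astype(np.float32).reshape(-1,1,2)
            (cx,cy),(a,b),_=cv2.fitEllipse(Pf); M=cv2.moments(Pf)
            r.append((n,round(cx,1),round(cy,1),round(M["m10"]/M["m00"],1),round(M["m01"]/M["m00"],1),"ax",round(a,1),round(b,1)))
        print(kind,k,r)
print(plane(T,[[371,213],[323,250]],[8+25,8+70]),plane(S,[[238.6,304]],33))
print("tray",plane(T,[[307.5,178.5],[438,193.5],[432.5,295],[296.5,281]],28))
E
```

```text
c 30 [('T', 450.8, -219.4, 450.8, -219.4, 'ax', 26.9, 27.5), ('S', 452.5, -221.2, 452.5, -221.1, 'ax', 25.8, 27.3)]
c 40 [('T', 570.8, -94.8, 570.8, -94.7, 'ax', 36.5, 37.6), ('S', 572.0, -95.0, 572.0, -95.1, 'ax', 36.9, 39.2)]
c 50 [('T', 460.0, -321.6, 460.0, -321.6, 'ax', 47.0, 47.6), ('S', 461.2, -323.0, 461.2, -323.0, 'ax', 46.2, 47.4)]
c 60 [('T', 583.9, -331.1, 583.9, -331.1, 'ax', 57.0, 57.4), ('S', 585.0, -332.9, 585.0, -332.8, 'ax', 56.5, 57.5)]
d 30 [('T', 474.3, 296.0, 474.3, 295.9, 'ax', 52.3, 53.6), ('S', 478.0, 292.1, 477.8, 292.1, 'ax', 50.3, 52.9)]
d 40 [('T', 608.0, 135.9, 608.1, 135.8, 'ax', 62.6, 63.7), ('S', 612.1, 130.8, 612.2, 130.7, 'ax', 59.9, 64.5)]
d 50 [('T', 463.1, 149.2, 463.1, 149.1, 'ax', 71.6, 73.6), ('S', 467.0, 145.5, 466.9, 145.5, 'ax', 69.9, 74.4)]
d 60 [('T', 598.8, 298.3, 598.8, 298.3, 'ax', 81.4, 84.3), ('S', 602.4, 293.5, 602.5, 293.3, 'ax', 79.5, 83.8)]
[[ 573.45163748 -211.25417197   33.        ]
 [ 454.42284618  -98.61333433   78.        ]] [[ 579.12390889 -217.10072448   33.        ]]
tray [[ 639.92359225  -36.29362284   28.        ]
 [ 654.52544487 -383.95601772   28.        ]
 [ 388.85981548 -394.26565216   28.        ]
 [ 373.16871463  -47.63751518   28.        ]]
```

Both views agree to about 1.5 mm on the candles. The dishes differ by more because of which edge the mask catches, so I'll recheck those with the wrist camera. First I turn the tool so the jaws lie along world x.

Emit:
apply_moves:
  series:
    - [[100,0,0,-2,0.14],[100,0,0,-2,0.14],[100,0,0,-2,0.14],[100,0,0,-2,0.14],[100,0,0,-2,0.14],[100,0,0,-2,0.14],[100,0,0,-2,0.14],[100,0,0,-2,0.14],[100,0,0,-2,0.133],[100,0,0,0,0]]

```text
time: 1.35
tool_pos: [195.0, 593.9, 422.9]
tcp_rot: [[1.0, -0.0, 0.001], [-0.0, -1.0, 0.0], [0.001, -0.0, -1.0]]
ft_force: [0.5, -0.7, 0.1]
opening: 1.0
```

Emit:
apply_moves:
  series:
    - [[100,30,20,0,0],[100,35,30,0,0],[100,35,35,0,0],[100,35,35,0,0],[100,35,35,0,0],[100,35,35,0,0],[100,30,35,0,0],[100,30,35,0,0],[100,25,35,0,0],[100,10,35,0,0],[100,0,30,0,0],[100,0,0,0,0]]

```text
time: 2.55
tool_pos: [496.2, 228.1, 422.7]
tcp_rot: [[1.0, -0.005, -0.0], [-0.005, -1.0, -0.004], [-0.0, 0.004, -1.0]]
ft_force: [0.4, -1.3, -0.2]
opening: 0.996
```

```bash
python3 - <<'E'
from h import *
print(get_obs()["tool_pos"].round(1),get_obs()["joint_positions"].round(2))
d=get_image("wrist");cv2.imwrite("pics/w1.png",d["img"][...,::-1])
E
```

```text
[496.2 228.1 422.7] [-0.59  0.56  0.12  1.79 -0.09  0.79 -0.43]
```

View pics/w1.png

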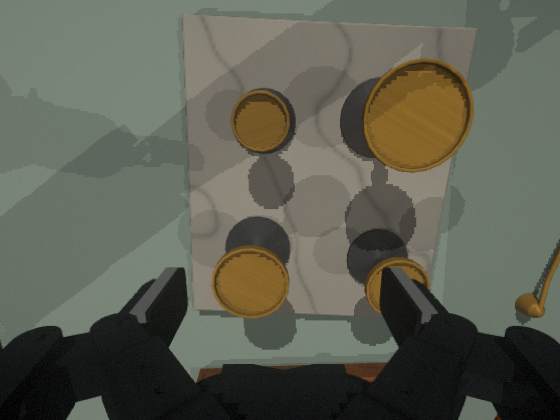

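The wrist view shows dish30 at (262,121), dish60 at (418,115) and dish50 at (251,282), all clear. Dish40 at (398,285) is half hidden by a finger. I'll measure these here.

```bash
python3 - <<'E'
from h import *
d=get_image("wrist");T=get_image("top");S=get_image("scene")
hsv=cv2.cvtColor(d["img"],cv2.COLOR_RGB2HSV);m=cv2.inRange(hsv,(8,120,50),(30,255,255))
cs=cv2.findContours(m,cv2.RETR_EXTERNAL,cv2.CHAIN_APPROX_NONE)[0]
for k,s,z in ((30,(262,121),85),(60,(418,115),130),(50,(251,282),115),(40,(385,285),100)):
    c=max([c for c in cs if cv2.pointPolygonTest(c,tuple(map(float,s)),False)>=0],key=cv2.contourArea)
    for zz in (z,z-5):
        P=plane(d,cv2.convexHull(c).reshape(-1,2),zz)[:,:2].astype(np.float32)
        e=cv2.fitEllipse(P.reshape(-1,1,2)); print(k,zz,np.round(e[0],1),np.round(e[1],1))
    print(d["extrinsics"][:3,:3].T[:,2].round(2)) if k==30 else 0
# T/S recomputed at floor height
for k,t,s,z in ((30,(165.4,216.2),(316.7,130.4),80),(40,(238.,172.6),(333.4,184.6),95),(50,(221.2,228.4),(284.6,153.1),110),(60,(170.8,163.2),(361.3,134.8),125)):
    print(k,[ (plane(T,[t],q)[0,:2].round(1),plane(S,[s],q)[0,:2].round(1)) for q in (z+2,z)])
E
```

```text
30 85 [474.1 298.5] [53.  53.2]
30 80 [473.8 298.4] [53.9 54.1]
[0.   0.28 0.96]
60 130 [598.  300.6] [83.1 84.8]
60 125 [600.  300.5] [84.7 86.4]
50 115 [463.2 151.9] [72.9 76.7]
50 110 [462.6 149.2] [74.2 78.1]Traceback (most recent call last):
  File "<stdin>", line 6, in <module>
ValueError: max() iterable argument is empty
```

Emit:
apply_moves:
  series:
    - [[100,5,30,0,0],[100,8,40,0,0],[100,8,45,0,0],[100,8,45,0,0],[100,8,45,0,0],[100,8,45,0,0],[100,8,45,0,0],[100,8,45,0,0],[100,8,45,0,0],[100,8,45,0,0],[100,8,40,0,0],[100,3,30,0,0]]

```text
time: 3.95
tool_pos: [584.4, -267.9, 422.4]
tcp_rot: [[1.0, 0.002, 0.001], [0.002, -1.0, -0.001], [0.001, 0.001, -1.0]]
ft_force: [-0.3, 0.4, -1.0]
opening: 0.999
```

```bash
python3 - <<'E'
from h import *
print(get_obs()["tool_pos"].round(1),get_obs()["joint_positions"].round(2))
d=get_image("wrist");cv2.imwrite("pics/w2.png",d["img"][...,::-1])
print([proj(d,[p])[0].round() for p in ((451.6,-220,113),(571.4,-95,108))])
E
```

```text
[ 584.4 -267.9  422.4] [ 0.32  0.69  0.07  1.5  -0.05  0.95  0.41]
[array([127., 150.]), array([267., -21.])]
```

View pics/w2.png

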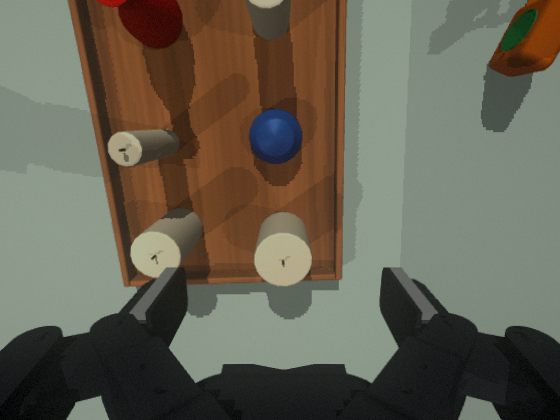

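In this view the candle60 top is at (283,258), candle50 at (157,252) and candle30 at (125,148), near the predicted (127,150).

```bash
python3 - <<'E'
from h import *
d=get_image("wrist");v=cv2.cvtColor(d["img"],cv2.COLOR_RGB2HSV)
m=((v[...,2]>165)&(v[...,1]<130)).astype(np.uint8)
m[:, :]=cv2.morphologyEx(m,cv2.MORPH_OPEN,np.ones((3,3)))
for k,s,z in ((60,(283,250),88),(50,(150,255),98),(30,(120,145),113)):
    w=np.zeros_like(m);w[s[1]-40:s[1]+45,s[0]-45:s[0]+45]=1
    cs=cv2.findContours(m*w,cv2.RETR_EXTERNAL,cv2.CHAIN_APPROX_NONE)[0];c=max(cs,key=cv2.contourArea)
    P=plane(d,cv2.convexHull(c).reshape(-1,2),z)[:,:2].astype(np.float32).reshape(-1,1,2);e=cv2.fitEllipse(P)
    print(k,np.round(e[0],1),np.round(e[1],1),v[s[1],s[0]],cv2.boundingRect(c))
E
```

```text
60 [ 582.9 -331. ] [56.6 57.3] [ 24  58 180] (256, 226, 56, 53)
50 [ 458.6 -321.5] [46.6 47.4] [ 29  47 179] (131, 225, 49, 46)
30 [ 450.2 -218.1] [24.4 26.7] [ 23  61 166] (108, 124, 33, 29)
```

Emit:
apply_moves:
  series:
    - [[100,0,25,0,0],[100,0,25,0,0],[100,0,10,0,0],[100,0,0,0,0],[100,0,0,20,0],[100,0,0,30,0],[100,0,0,30,0],[100,0,0,20,0],[100,0,0,0,0]]

```text
time: 4.95
tool_pos: [583.1, -322.8, 319.5]
tcp_rot: [[1.0, 0.003, -0.006], [0.003, -1.0, 0.005], [-0.006, -0.005, -1.0]]
ft_force: [-0.5, -0.2, 0.4]
opening: 1.004
```

Emit:
apply_moves:
  series:
    - [[100,0,5,10,0],[100,0,3,25,0],[100,0,0,25,0],[100,0,0,25,0],[100,0,0,15,0],[100,0,0,5,0],[100,0,0,0,0],[100,0,0,0,0]]

```text
time: 5.75
tool_pos: [583.9, -334.6, 219.0]
tcp_rot: [[1.0, 0.0, 0.002], [0.0, -1.0, -0.001], [0.002, 0.001, -1.0]]
ft_force: [-0.1, -0.7, 0.8]
opening: 0.997
```

```bash
python3 - <<'E'
from h import *
o=get_obs();print(o["tool_pos"].round(1),o["ft_force"].round(1))
d=get_image("wrist");s=get_image("scene");cv2.imwrite("pics/w3.png",np.hstack([cv2.resize(d["img"],None,fx=.7,fy=.7),cv2.resize(s["img"][200:,60:364],(392,294))])[...,::-1])
E
```

```text
[ 583.9 -334.6  219. ] [-0.1 -0.7  0.8]
```

View pics/w3.png

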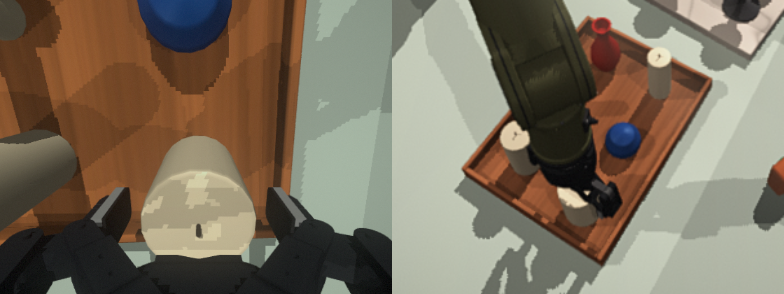

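Candle60 stands between the open pads, well clear on both sides. I shift about 3 mm in y, lower 6 mm and close gently.

Emit:
apply_moves:
  force: 30
  series:
    - [[100,0,-3,4,0],[100,0,0,2,0],[85,0,0,0,0],[72,0,0,0,0],[66,0,0,0,0],[60,0,0,0,0],[60,0,0,0,0],[60,0,0,0,0],[60,0,0,0,0]]

```text
time: 6.75
tool_pos: [583.5, -331.3, 211.9]
tcp_rot: [[1.0, 0.0, 0.001], [0.0, -1.0, -0.0], [0.001, 0.0, -1.0]]
ft_force: [0.7, -0.3, 2.6]
opening: 0.693
```

Emit:
apply_moves:
  series:
    - [[55,0,0,-3,0],[55,0,0,-8,0],[55,0,0,-15,0],[55,0,0,-22,0],[55,0,0,-25,0],[55,0,0,-25,0],[55,0,0,-25,0],[55,0,0,-25,0],[55,0,0,-22,0],[55,0,0,-18,0],[55,0,0,-10,0],[55,0,0,0,0]]

```text
time: 7.95
tool_pos: [583.4, -331.5, 411.8]
tcp_rot: [[1.0, -0.0, 0.003], [-0.0, -1.0, -0.002], [0.003, 0.002, -1.0]]
ft_force: [0.1, -0.5, -2.0]
opening: 0.694
```

```bash
python3 - <<'E'
from h import *
o=get_obs();print(o["tool_pos"].round(1),o["ft_force"].round(1),o["opening"])
d=get_image("wrist");s=get_image("scene");cv2.imwrite("pics/w4.png",np.hstack([cv2.resize(d["img"],None,fx=.7,fy=.7),cv2.resize(s["img"][150:,60:420],(392,294))])[...,::-1])
E
```

```text
[ 583.4 -331.5  411.8] [ 0.1 -0.5 -2. ] 0.6938687271435112
```

View pics/w4.png

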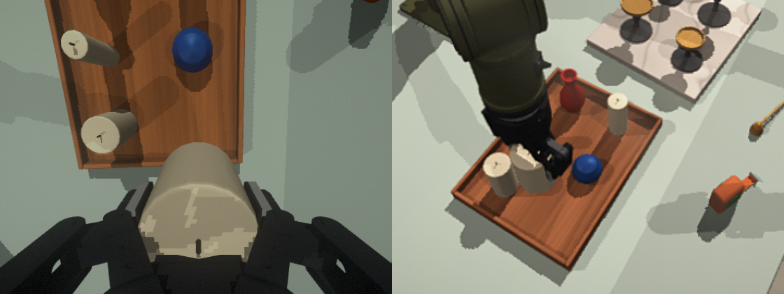

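The candle is held upright and has not slipped. I carry it across to dish60.

Emit:
apply_moves:
  series:
    - [[55,0,-10,-2,0],[55,0,-20,-2,0],[55,0,-30,-2,0],[55,0,-35,-2,0],[55,0,-35,0,0],[55,0,-35,0,0],[55,0,-35,0,0],[55,0,-35,0,0],[55,0,-35,0,0],[55,0,-35,0,0],[55,0,-35,0,0],[55,0,-35,0,0]]

```text
time: 9.25
tool_pos: [582.5, 46.0, 416.9]
tcp_rot: [[1.0, 0.001, -0.002], [0.001, -1.0, 0.0], [-0.002, -0.0, -1.0]]
ft_force: [1.0, -0.0, -1.9]
opening: 0.693
```

Emit:
apply_moves:
  series:
    - [[55,3,-35,0,0],[55,3,-35,0,0],[55,3,-35,0,0],[55,3,-35,0,0],[55,3,-30,0,0],[55,0,-25,0,0],[55,0,-20,0,0],[55,0,-15,0,0],[55,0,-10,0,0],[55,0,-5,0,0],[55,0,0,0,0],[55,0,0,0,0]]

```text
time: 10.45
tool_pos: [598.6, 287.4, 417.7]
tcp_rot: [[1.0, -0.002, 0.0], [-0.002, -1.0, -0.001], [0.0, 0.001, -1.0]]
ft_force: [-0.0, 0.6, -1.5]
opening: 0.693
```

```bash
python3 - <<'E'
from h import *
o=get_obs();print(o["tool_pos"].round(1),o["ft_force"].round(1),o["opening"])
d=get_image("wrist");s=get_image("scene");cv2.imwrite("pics/w5.png",np.hstack([cv2.resize(d["img"],None,fx=.7,fy=.7),cv2.resize(s["img"][30:240,180:460],(392,294))])[...,::-1])
E
```

```text
[598.6 287.4 417.7] [-0.   0.6 -1.5] 0.6933918214694383
```

View pics/w5.png

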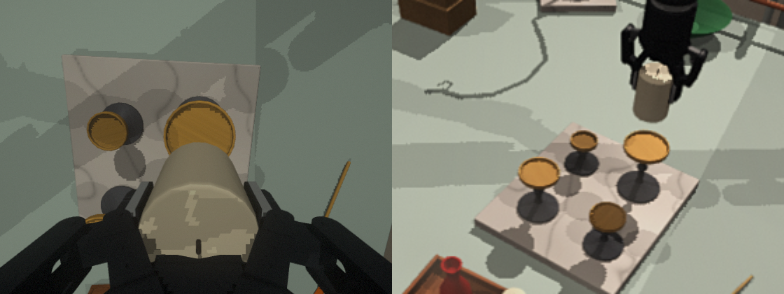

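Emit:
apply_moves:
  series:
    - [[55,0,-6,0,0],[55,0,-6,0,0],[55,0,0,5,0],[55,0,0,12,0],[55,0,0,15,0],[55,0,0,15,0],[55,0,0,12,0],[55,0,0,6,0],[55,0,0,0,0],[55,0,0,0,0]]

```text
time: 11.55
tool_pos: [598.5, 300.8, 353.0]
tcp_rot: [[1.0, -0.0, 0.001], [-0.0, -1.0, 0.0], [0.001, -0.0, -1.0]]
ft_force: [-1.0, 0.5, -2.1]
opening: 0.696
```

```bash
python3 - <<'E'
from h import *
o=get_obs();print(o["tool_pos"].round(1),o["ft_force"].round(1),o["opening"])
d=get_image("wrist");s=get_image("scene");t=get_image("top");cv2.imwrite("pics/w6.png",np.hstack([cv2.resize(t["img"][100:280,100:260],None,fx=1.7,fy=1.7),cv2.resize(s["img"][60:200,290:430],(420,306*420//420)) if 0 else cv2.resize(s["img"][60:200,290:430],(306,306))])[...,::-1])
p=np.array([599,299.5]);
print(proj(t,[[599,299.5,130],[641,299.5,130],[599,341.5,130]]).round(),)
E
```

```text
[598.5 300.8 353. ] [-1.   0.5 -2.1] 0.6962325836078264
[[170. 163.]
 [174. 147.]
 [154. 160.]]
```

View pics/w6.png

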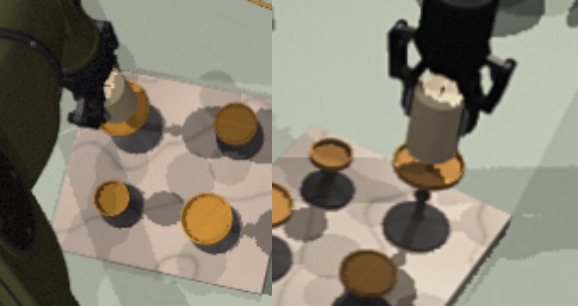

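The candle hangs centred over dish60, about 24 mm up. I lower it slowly and watch the force.

Emit:
apply_moves:
  series:
    - [[55,0,1,3,0],[55,0,0,5,0],[55,0,0,5,0],[55,0,0,4,0],[55,0,0,2,0],[55,0,0,1,0],[55,0,0,0,0],[55,0,0,0,0]]

```text
time: 12.5
tool_pos: [598.4, 299.8, 332.9]
tcp_rot: [[1.0, -0.0, 0.0], [-0.0, -1.0, 0.0], [0.0, -0.0, -1.0]]
ft_force: [-0.2, 0.7, -2.0]
opening: 0.697
```

Emit:
apply_moves:
  series:
    - [[55,0,0,1,0],[55,0,0,1,0],[55,0,0,1,0],[55,0,0,0.5,0],[55,0,0,0,0],[55,0,0,0,0]]

```text
time: 13.1
tool_pos: [598.3, 299.7, 329.2]
tcp_rot: [[1.0, 0.0, 0.0], [0.0, -1.0, 0.0], [0.0, -0.0, -1.0]]
ft_force: [-0.2, -0.1, -1.8]
opening: 0.694
```

Emit:
apply_moves:
  series:
    - [[55,0,0,0.5,0],[55,0,0,0.5,0],[55,0,0,0,0],[55,0,0,0,0]]

```text
time: 13.5
tool_pos: [598.3, 299.7, 328.9]
tcp_rot: [[1.0, -0.0, 0.0], [-0.0, -1.0, 0.0], [0.0, -0.0, -1.0]]
ft_force: [-2.5, -0.7, 5.1]
opening: 0.697
```

Contact (+5 N). I release slowly and check before withdrawing.

Emit:
apply_moves:
  series:
    - [[66,0,0,-0.4,0],[70,0,0,0,0],[72,0,0,0,0],[75,0,0,0,0],[79,0,0,0,0],[83,0,0,0,0],[83,0,0,0,0]]

```text
time: 14.2
tool_pos: [598.3, 299.8, 328.5]
tcp_rot: [[1.0, 0.0, -0.0], [0.0, -1.0, 0.0], [-0.0, -0.0, -1.0]]
ft_force: [0.9, 0.1, -0.3]
opening: 0.831
```

```bash
python3 - <<'E'
from h import *
o=get_obs();print(o["tool_pos"].round(1),o["ft_force"].round(1),o["opening"])
d=get_image("wrist");s=get_image("scene");cv2.imwrite("pics/w7.png",np.hstack([cv2.resize(d["img"],None,fx=.7,fy=.7),cv2.resize(s["img"][60:200,290:430],(294,294))])[...,::-1])
E
```

```text
[598.3 299.8 328.5] [ 0.9  0.1 -0.3] 0.8313596972505819
```

View pics/w7.png

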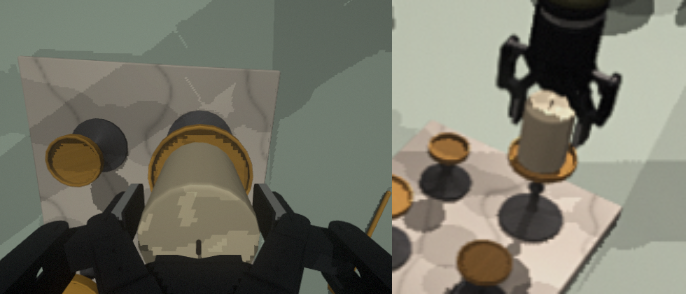

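Candle60 stands flat inside dish60's rim with the pads clear. I lift off and go to candle50.

Emit:
apply_moves:
  series:
    - [[83,0,0,-5,0],[83,0,0,-15,0],[83,0,0,-25,0],[85,0,0,-25,0],[85,0,0,-20,0],[85,0,10,-10,0],[85,-5,25,-3,0],[85,-10,40,0,0],[85,-10,45,0,0],[85,-10,45,0,0],[85,-10,45,0,0],[85,-10,45,0,0]]

```text
time: 15.5
tool_pos: [542.2, 42.1, 432.0]
tcp_rot: [[1.0, -0.001, 0.0], [-0.001, -1.0, -0.001], [0.0, 0.001, -1.0]]
ft_force: [1.1, -1.0, -0.0]
opening: 0.85
```

Emit:
apply_moves:
  series:
    - [[85,-10,45,0,0],[85,-10,45,0,0],[85,-10,45,0,0],[85,-10,45,0,0],[85,-10,45,0,0],[85,-10,40,0,0],[85,-10,35,0,0],[85,-10,30,0,0],[85,-3,25,0,0],[85,0,12,0,0],[85,0,0,0,0],[85,0,0,0,0]]

```text
time: 16.7
tool_pos: [460.6, -321.1, 431.5]
tcp_rot: [[1.0, 0.001, 0.0], [0.001, -1.0, 0.002], [0.0, -0.002, -1.0]]
ft_force: [0.7, 0.6, 0.6]
opening: 0.851
```

```bash
python3 - <<'E'
from h import *
o=get_obs();print(o["tool_pos"].round(1),o["joint_positions"].round(2))
T=get_image("top");S=get_image("scene")
cv2.imwrite("pics/w8.png",np.hstack([cv2.resize(T["img"][130:310,120:280],None,fx=2,fy=2),cv2.resize(S["img"][90:230,220:420],None,fx=18/7,fy=18/7)])[...,::-1])
E
```

```text
[ 460.6 -321.1  431.5] [ 0.48  0.57  0.07  1.74 -0.06  0.84  0.58]
```

View pics/w8.png

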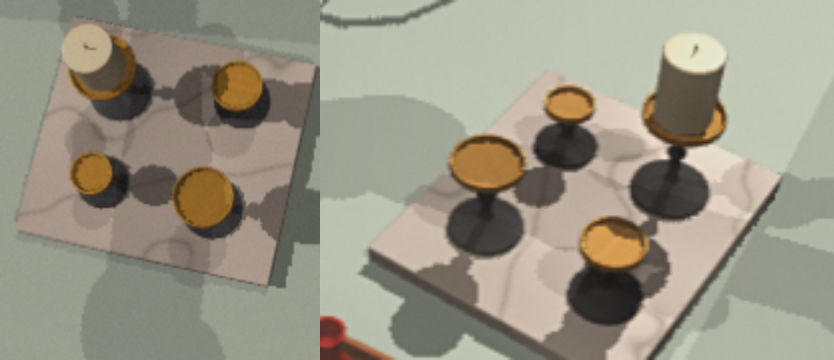

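```bash
cat >> h.py <<'E'
def topc(d,seed,z,w=22,th=.86):
    x0,y0=seed
    im=cv2.resize(d["img"][y0-w:y0+w,x0-w:x0+w],None,fx=6,fy=6,interpolation=cv2.INTER_LINEAR)
    hsv=cv2.cvtColor(im,cv2.COLOR_RGB2HSV);v=hsv[...,2]
    hi=np.percentile(v[6*w-20:6*w+21,6*w-20:6*w+21],70)
    m=((v>hi*th)&(hsv[...,0]>10)&(hsv[...,0]<40)&(hsv[...,1]<140)).astype(np.uint8)
    m=cv2.morphologyEx(m,cv2.MORPH_OPEN,np.ones((7,7)))
    n,l,st,c=cv2.connectedComponentsWithStats(m)
    sub=l[6*w-30:6*w+30,6*w-30:6*w+30];lab=np.bincount(sub[sub>0]).argmax()
    cs=cv2.findContours((l==lab).astype(np.uint8),cv2.RETR_EXTERNAL,cv2.CHAIN_APPROX_NONE)[0]
    c=cv2.convexHull(max(cs,key=cv2.contourArea)).reshape(-1,2)
    P=plane(d,(c+.5)/6-.5+[x0-w,y0-w],z)[:,:2].astype(np.float32).reshape(-1,1,2)
    e=cv2.fitEllipse(P);return np.round(e[0],1),np.round(e[1],1)
E
python3 - <<'E'
from h import *
T=get_image("top");S=get_image("scene")
print(topc(T,(164,153),205),topc(S,(365,110),205))
E
```

```text
(array([585.7, 303.7]), array([60.2, 87.3])) (array([598.2, 304.1]), array([59.4, 73.3]))
```

```bash
python3 - <<'E'
from h import *
T=get_image("top");S=get_image("scene")
for th in (.9,.94): print(topc(T,(164,153),205,th=th),topc(S,(365,108),205,th=th))
print(plane(T,[(163.7,153)],205),plane(S,[(365.3,110.4)],205))
E
```

```text
(array([598. , 299.2]), array([56.3, 57.2])) (array([599.1, 297.9]), array([57. , 57.8]))
(array([598.2, 299. ]), array([55.2, 56. ])) (array([599.3, 297.3]), array([55.5, 56. ]))
[[599.57458136 297.03973285 205.        ]] [[599.9244457 294.7298956 205.       ]]
```

Candle60 measures (598.5, 298.5) against dish60 at about (599, 299), so it is well centred. Now I descend on candle50.

Emit:
apply_moves:
  series:
    - [[95,0,0,8,0],[95,0,0,20,0],[95,0,0,28,0],[95,0,0,30,0],[95,0,0,30,0],[95,0,0,25,0],[95,0,0,20,0],[95,0,0,10,0],[95,0,0,5,0],[95,0,0,0,0],[95,0,0,0,0]]

```text
time: 18.1
tool_pos: [460.6, -322.5, 256.3]
tcp_rot: [[1.0, 0.0, 0.001], [0.0, -1.0, -0.001], [0.001, 0.001, -1.0]]
ft_force: [0.1, -0.7, 0.9]
opening: 0.952
```

```bash
python3 - <<'E'
from h import *
o=get_obs();print(o["tool_pos"].round(1),o["ft_force"].round(1))
d=get_image("wrist");cv2.imwrite("pics/w9.png",cv2.resize(d["img"],None,fx=.7,fy=.7)[...,::-1])
E
```

```text
[ 460.6 -322.5  256.3] [ 0.1 -0.7  0.9]
```

View pics/w9.png

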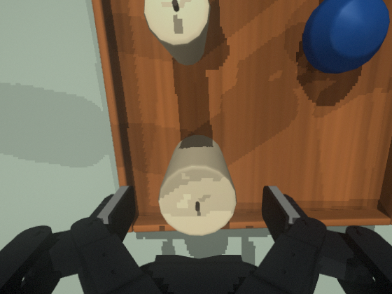

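Candle50's top sits centred between the pads at (198,198). I go down and grip.

Emit:
apply_moves:
  series:
    - [[95,0,0,10,0],[95,0,0,15,0],[95,0,0,8,0],[95,0,0,2,0],[80,0,0,0,0],[65,0,0,0,0],[58,0,0,0,0],[50,0,0,0,0],[45,0,0,0,0],[45,0,0,0,0],[45,0,0,0,0]]

```text
time: 19.25
tool_pos: [460.4, -322.4, 220.9]
tcp_rot: [[1.0, -0.0, 0.0], [-0.0, -1.0, -0.0], [0.0, 0.0, -1.0]]
ft_force: [-0.2, 0.5, 3.6]
opening: 0.576
```

Emit:
apply_moves:
  series:
    - [[45,0,0,-3,0],[45,0,0,-8,0],[45,0,0,-15,0],[45,0,0,-22,0],[45,0,0,-25,0],[45,0,0,-25,0],[45,0,0,-25,0],[45,0,0,-25,0],[45,0,-5,-22,0],[45,0,-15,-15,0],[45,0,-25,-8,0],[45,0,-30,0,0]]

```text
time: 20.45
tool_pos: [460.1, -247.5, 416.0]
tcp_rot: [[1.0, -0.002, 0.004], [-0.002, -1.0, -0.002], [0.004, 0.002, -1.0]]
ft_force: [0.4, 0.8, -1.2]
opening: 0.576
```

Emit:
apply_moves:
  series:
    - [[45,0,-35,0,0],[45,0,-40,0,0],[45,0,-40,0,0],[45,0,-40,0,0],[45,0,-40,0,0],[45,0,-40,0,0],[45,0,-40,0,0],[45,0,-40,0,0],[45,0,-35,0,0],[45,3,-25,0,0],[45,0,-15,0,0],[45,0,-5,0,0]]

```text
time: 21.65
tool_pos: [462.9, 149.8, 414.4]
tcp_rot: [[1.0, 0.004, 0.001], [0.004, -1.0, 0.002], [0.001, -0.002, -1.0]]
ft_force: [0.2, -0.4, -1.4]
opening: 0.577
```

Emit:
apply_moves:
  series:
    - [[45,0,0,0,0],[45,0,0,0,0]]

```text
time: 21.85
tool_pos: [463.2, 146.5, 414.0]
tcp_rot: [[1.0, -0.002, 0.0], [-0.002, -1.0, -0.001], [0.0, 0.001, -1.0]]
ft_force: [0.5, -0.7, -1.8]
opening: 0.576
```

Emit:
apply_moves:
  series:
    - [[45,0,-4,3,0],[45,0,0,10,0],[45,0,0,15,0],[45,0,0,15,0],[45,0,0,15,0],[45,0,0,10,0],[45,0,0,5,0],[45,0,0,2,0],[45,0,0,0,0],[45,0,0,0,0]]

```text
time: 22.85
tool_pos: [463.5, 151.8, 339.0]
tcp_rot: [[1.0, -0.0, 0.001], [-0.0, -1.0, 0.0], [0.001, -0.0, -1.0]]
ft_force: [-0.7, -0.7, -1.2]
opening: 0.574
```

```bash
python3 - <<'E'
from h import *
o=get_obs();print(o["tool_pos"].round(1),o["ft_force"].round(1),o["opening"])
d=get_image("wrist");s=get_image("scene");cv2.imwrite("pics/w10.png",np.hstack([cv2.resize(d["img"],None,fx=.7,fy=.7),cv2.resize(s["img"][70:220,210:360],(294,294))])[...,::-1])
E
```

```text
[463.5 151.8 339. ] [-0.7 -0.7 -1.2] 0.5737474411477247
```

View pics/w10.png

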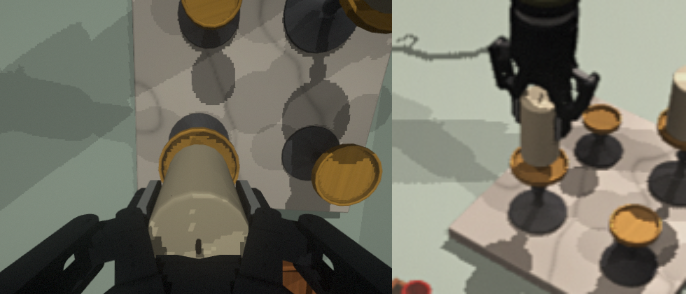

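Candle50 hangs centred over dish50. Dish40 is fully visible here at about (496,250), so I'll measure it while lowering.

```bash
python3 - <<'E'
from h import *
d=get_image("wrist");hsv=cv2.cvtColor(d["img"],cv2.COLOR_RGB2HSV);m=cv2.inRange(hsv,(8,120,50),(30,255,255))
cs=cv2.findContours(m,cv2.RETR_EXTERNAL,cv2.CHAIN_APPROX_NONE)[0]
c=[c for c in cs if cv2.pointPolygonTest(c,(496.,250.),False)>=0][0]
for z in (100,95):
    e=cv2.fitEllipse(plane(d,cv2.convexHull(c).reshape(-1,2),z)[:,:2].astype(np.float32).reshape(-1,1,2));print(np.round(e[0],1),np.round(e[1],1))
E
```

```text
[607.1 137.8] [63.1 68.5]
[610.5 135.8] [64.6 70.1]
```

Emit:
apply_moves:
  series:
    - [[45,0,0.8,3,0],[45,0,0,4,0],[45,0,0,3,0],[45,0,0,2,0],[45,0,0,1,0],[45,0,0,0,0],[45,0,0,0,0]]

```text
time: 23.7
tool_pos: [463.3, 150.9, 325.6]
tcp_rot: [[1.0, 0.0, 0.0], [0.0, -1.0, 0.0], [0.0, -0.0, -1.0]]
ft_force: [-0.2, -0.1, -0.8]
opening: 0.58
```

Emit:
apply_moves:
  series:
    - [[45,0,0,1,0],[45,0,0,0.5,0],[45,0,0,0.5,0],[45,0,0,0,0],[45,0,0,0,0]]

```text
time: 24.2
tool_pos: [463.3, 150.9, 323.6]
tcp_rot: [[1.0, 0.0, 0.0], [0.0, -1.0, 0.0], [0.0, -0.0, -1.0]]
ft_force: [0.2, -1.0, -1.2]
opening: 0.58
```

Emit:
apply_moves:
  series:
    - [[45,0,0,0.5,0],[45,0,0,0.5,0],[45,0,0,0,0],[45,0,0,0,0]]

```text
time: 24.6
tool_pos: [463.3, 150.9, 322.9]
tcp_rot: [[1.0, -0.0, 0.0], [-0.0, -1.0, 0.0], [0.0, -0.0, -1.0]]
ft_force: [-0.0, 0.2, 4.9]
opening: 0.584
```

Contact. I release slowly.

Emit:
apply_moves:
  series:
    - [[55,0,0,-0.4,0],[59,0,0,0,0],[61,0,0,0,0],[64,0,0,0,0],[68,0,0,0,0],[73,0,0,0,0],[73,0,0,0,0]]

```text
time: 25.3
tool_pos: [463.3, 151.0, 323.0]
tcp_rot: [[1.0, 0.0, 0.0], [0.0, -1.0, 0.0], [0.0, -0.0, -1.0]]
ft_force: [-0.4, -0.5, 0.3]
opening: 0.731
```

```bash
python3 - <<'E'
from h import *
o=get_obs();print(o["tool_pos"].round(1),o["ft_force"].round(1),o["opening"])
d=get_image("wrist");s=get_image("scene");cv2.imwrite("pics/w11.png",np.hstack([cv2.resize(d["img"],None,fx=.7,fy=.7),cv2.resize(s["img"][70:220,210:360],(294,294))])[...,::-1])
E
```

```text
[463.3 151.  323. ] [-0.4 -0.5  0.3] 0.7313455972497553
```

View pics/w11.png

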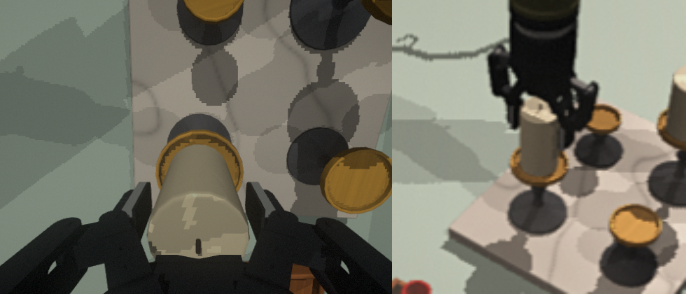

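Candle50 is standing in dish50. Next is candle30.

Emit:
apply_moves:
  series:
    - [[73,0,0,-5,0],[73,0,0,-15,0],[73,0,0,-25,0],[73,0,0,-25,0],[73,0,0,-20,0],[73,0,10,-12,0],[73,0,25,-5,0],[70,0,40,0,0],[70,-2,45,0,0],[70,-2,45,0,0],[70,-2,45,0,0],[70,-2,45,0,0]]

```text
time: 26.6
tool_pos: [454.3, -106.5, 429.9]
tcp_rot: [[1.0, -0.0, -0.001], [-0.0, -1.0, -0.0], [-0.001, 0.0, -1.0]]
ft_force: [1.4, 0.3, -0.3]
opening: 0.704
```

Emit:
apply_moves:
  series:
    - [[70,-2,40,0,0],[70,-2,35,0,0],[70,0,25,0,0],[70,0,12,0,0],[70,0,3,0,0],[70,0,0,0,0],[70,0,0,0,0]]

```text
time: 27.3
tool_pos: [451.5, -217.5, 429.8]
tcp_rot: [[1.0, 0.003, -0.0], [0.003, -1.0, 0.001], [-0.0, -0.001, -1.0]]
ft_force: [0.1, -0.2, -0.4]
opening: 0.697
```

```bash
python3 - <<'E'
from h import *
o=get_obs();print(o["tool_pos"].round(1),o["joint_positions"].round(2))
T=get_image("top");S=get_image("scene");d=get_image("wrist")
cv2.imwrite("pics/w12.png",np.hstack([cv2.resize(T["img"][130:310,120:280],None,fx=2,fy=2),cv2.resize(d["img"],(480,360))])[...,::-1])
p=proj(T,[[463.3,150.9,200]])[0];q=proj(S,[[463.3,150.9,200]])[0];print(p,q)
for th in (.88,.92): print(topc(T,tuple(p.astype(int)),200,th=th),topc(S,tuple(q.astype(int)),200,th=th))
E
```

```text
[ 451.5 -217.5  429.8] [ 0.29  0.49  0.11  1.91 -0.08  0.74  0.44]
[215.49490801 221.94719621] [285.31510594 124.70405723]
(array([479.8, 157.9]), array([59.5, 82.1])) (array([489.6, 156.9]), array([ 83.6, 101.8]))
(array([463.6, 151.8]), array([46.8, 47.9])) (array([463.9, 152. ]), array([50.5, 51.1]))
```

View pics/w12.png

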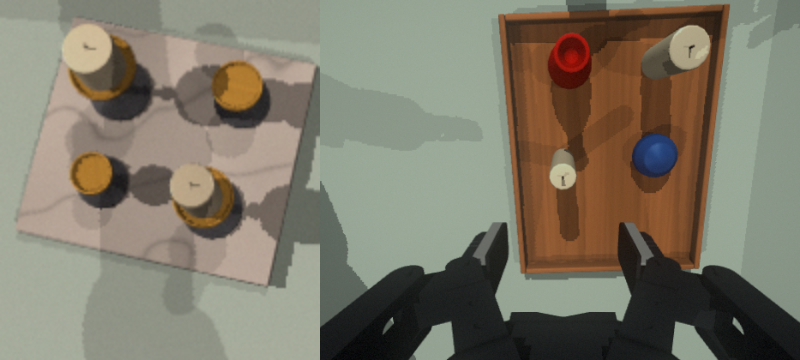

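Candle50 measures (463.7, 151.9) against dish50 at about (463.5, 150.5). Now I descend over candle30.

Emit:
apply_moves:
  series:
    - [[70,0,1,8,0],[70,0,0,20,0],[70,0,0,30,0],[70,0,0,30,0],[70,0,0,30,0],[70,0,0,20,0],[70,0,0,10,0],[70,0,0,5,0],[70,0,0,0,0],[70,0,0,0,0]]

```text
time: 28.45
tool_pos: [451.6, -220.2, 277.7]
tcp_rot: [[1.0, 0.0, 0.001], [0.0, -1.0, -0.001], [0.001, 0.001, -1.0]]
ft_force: [0.4, -0.4, 1.6]
opening: 0.702
```

```bash
python3 - <<'E'
from h import *
o=get_obs();print(o["tool_pos"].round(1),o["ft_force"].round(1))
d=get_image("wrist");cv2.imwrite("pics/w13.png",cv2.resize(d["img"],None,fx=.7,fy=.7)[...,::-1])
print(proj(d,[[451.2,-219.5,113],[451.5,-219.5,83]]))
E
```

```text
[ 451.6 -220.2  277.7] [ 0.4 -0.4  1.6]
[[283.97692989 281.92615158]
 [284.39092234 255.93645291]]
```

View pics/w13.png

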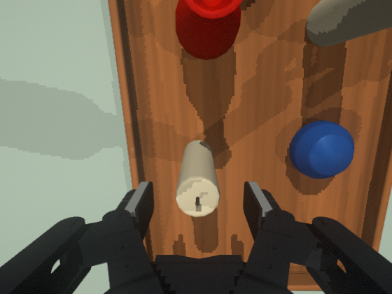

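The candle30 top is at (198,197) in the shrunken picture, which is (283,281) at full size and matches the prediction of (284,282). I go down and grip.

Emit:
apply_moves:
  series:
    - [[70,0,0,8,0],[70,0,0,15,0],[70,0,0,12,0],[70,0,0,5,0],[70,0,0,2,0],[58,0,0,0,0],[46,0,0,0,0],[38,0,0,0,0],[30,0,0,0,0],[22,0,0,0,0],[22,0,0,0,0],[22,0,0,0,0]]

```text
time: 29.7
tool_pos: [451.4, -220.2, 235.4]
tcp_rot: [[1.0, 0.0, 0.001], [0.0, -1.0, -0.0], [0.001, 0.0, -1.0]]
ft_force: [0.3, 0.6, 6.1]
opening: 0.343
```

Emit:
apply_moves:
  series:
    - [[22,0,0,-3,0],[22,0,0,-8,0],[22,0,0,-15,0],[22,0,0,-22,0],[22,0,0,-25,0],[22,0,0,-25,0],[22,0,0,-25,0],[22,0,0,-25,0],[22,2,-5,-25,0],[22,5,-15,-22,0],[22,8,-25,-12,0],[22,10,-30,-5,0]]

```text
time: 30.9
tool_pos: [476.1, -145.3, 448.8]
tcp_rot: [[1.0, -0.003, 0.003], [-0.003, -1.0, -0.001], [0.003, 0.001, -1.0]]
ft_force: [0.2, 0.3, -0.8]
opening: 0.343
```

Emit:
apply_moves:
  series:
    - [[22,12,-35,0,0],[22,12,-35,0,0],[22,12,-35,0,0],[22,12,-35,0,0],[22,12,-35,0,0],[22,12,-35,0,0],[22,7,-35,0,0],[22,0,-35,0,0],[22,0,-35,0,0],[22,0,-30,0,0],[22,0,-20,0,0],[22,0,-10,0,0]]

```text
time: 32.1
tool_pos: [554.4, 232.5, 447.0]
tcp_rot: [[1.0, 0.004, -0.001], [0.004, -1.0, 0.001], [-0.001, -0.001, -1.0]]
ft_force: [-0.7, 0.1, -0.9]
opening: 0.345
```

Emit:
apply_moves:
  series:
    - [[22,0,0,0,0],[22,0,0,0,0]]

```text
time: 32.3
tool_pos: [555.4, 228.4, 447.1]
tcp_rot: [[1.0, -0.002, -0.0], [-0.002, -1.0, -0.001], [-0.0, 0.001, -1.0]]
ft_force: [0.6, -0.1, -1.2]
opening: 0.341
```

Emit:
apply_moves:
  series:
    - [[22,-8,-7,0,0],[22,-15,-13,0,0],[22,-20,-17,0,0],[22,-20,-16,0,0],[22,-12,-10,0,0],[22,-6,-5,0,0],[22,0,0,5,0],[22,0,0,15,0],[22,0,0,20,0],[22,0,0,25,0],[22,0,0,25,0],[22,0,0,15,0]]

```text
time: 33.5
tool_pos: [475.1, 296.2, 339.9]
tcp_rot: [[1.0, -0.002, -0.001], [-0.002, -1.0, -0.002], [-0.001, 0.002, -1.0]]
ft_force: [-0.4, -0.4, -0.1]
opening: 0.346
```

Emit:
apply_moves:
  series:
    - [[22,0,0,5,0],[22,0,0,0,0],[22,0,0,0,0]]

```text
time: 33.8
tool_pos: [475.1, 297.6, 337.6]
tcp_rot: [[1.0, -0.001, 0.002], [-0.001, -1.0, 0.0], [0.002, -0.0, -1.0]]
ft_force: [0.2, 0.5, -0.6]
opening: 0.343
```

```bash
python3 - <<'E'
from h import *
o=get_obs();print(o["tool_pos"].round(1),o["ft_force"].round(1),o["opening"])
d=get_image("wrist");s=get_image("scene");cv2.imwrite("pics/w14.png",np.hstack([cv2.resize(d["img"],None,fx=.7,fy=.7),cv2.resize(s["img"][60:200,240:380],(294,294))])[...,::-1])
E
```

```text
[475.1 297.6 337.6] [ 0.2  0.5 -0.6] 0.3434154503777248
```

View pics/w14.png

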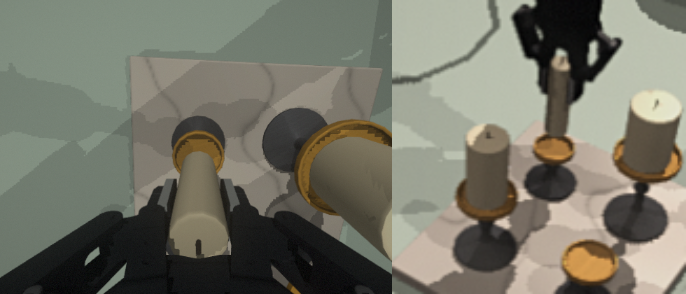

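The candle is centred over dish30, about 30 mm up. I lower it.

Emit:
apply_moves:
  series:
    - [[22,-0.5,0,4,0],[22,0,0,7,0],[22,0,0,7,0],[22,0,0,5,0],[22,0,0,2,0],[22,0,0,1,0],[22,0,0,0,0],[22,0,0,0,0]]

```text
time: 34.7
tool_pos: [473.9, 298.0, 311.2]
tcp_rot: [[1.0, -0.0, 0.0], [-0.0, -1.0, 0.0], [0.0, -0.0, -1.0]]
ft_force: [0.7, 0.2, -0.3]
opening: 0.344
```

Emit:
apply_moves:
  series:
    - [[22,0,0.5,1,0],[22,0,0,1,0],[22,0,0,0.5,0],[22,0,0,0.5,0],[22,0,0,0,0],[22,0,0,0,0]]

```text
time: 35.3
tool_pos: [473.8, 297.4, 308.0]
tcp_rot: [[1.0, 0.0, 0.0], [0.0, -1.0, 0.0], [0.0, -0.0, -1.0]]
ft_force: [-0.3, -0.9, -0.5]
opening: 0.346
```

Emit:
apply_moves:
  series:
    - [[22,0,0,0.5,0],[22,0,0,0.5,0],[22,0,0,0,0],[22,0,0,0,0]]

```text
time: 35.7
tool_pos: [473.8, 297.4, 307.4]
tcp_rot: [[1.0, 0.0, 0.0], [0.0, -1.0, 0.0], [0.0, -0.0, -1.0]]
ft_force: [-1.2, -1.2, 5.1]
opening: 0.343
```

Contact. I release slowly.

Emit:
apply_moves:
  series:
    - [[32,0,0,-0.4,0],[35,0,0,0,0],[37,0,0,0,0],[40,0,0,0,0],[44,0,0,0,0],[50,0,0,0,0],[54,0,0,0,0],[54,0,0,0,0]]

```text
time: 36.5
tool_pos: [473.8, 297.4, 307.4]
tcp_rot: [[1.0, -0.0, -0.0], [-0.0, -1.0, 0.0], [-0.0, -0.0, -1.0]]
ft_force: [0.4, -0.3, 0.2]
opening: 0.543
```

```bash
python3 - <<'E'
from h import *
o=get_obs();print(o["tool_pos"].round(1),o["ft_force"].round(1),o["opening"])
d=get_image("wrist");s=get_image("scene");cv2.imwrite("pics/w15.png",np.hstack([cv2.resize(d["img"],None,fx=.7,fy=.7),cv2.resize(s["img"][60:200,240:380],(294,294))])[...,::-1])
E
```

```text
[473.8 297.4 307.4] [ 0.4 -0.3  0.2] 0.5425968252091518
```

View pics/w15.png

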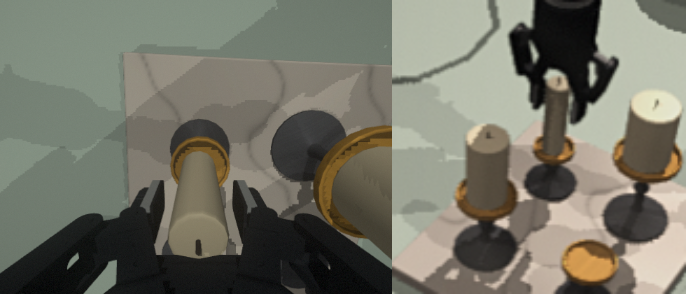

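Candle30 is standing in dish30. Last is candle40.

Emit:
apply_moves:
  series:
    - [[54,0,0,-5,0],[54,0,0,-15,0],[54,0,0,-25,0],[60,0,0,-30,0],[70,0,0,-30,0],[80,0,5,-25,0],[80,5,15,-10,0],[80,8,30,0,0],[80,10,40,0,0],[80,10,40,0,0],[80,10,40,0,0],[80,10,40,0,0]]

```text
time: 37.8
tool_pos: [526.7, 84.5, 446.8]
tcp_rot: [[1.0, -0.001, -0.001], [-0.001, -1.0, -0.001], [-0.001, 0.001, -1.0]]
ft_force: [0.8, -0.1, -0.2]
opening: 0.802
```

Emit:
apply_moves:
  series:
    - [[80,10,40,0,0],[80,10,40,0,0],[80,10,35,0,0],[80,10,30,0,0],[80,4,22,0,0],[80,0,10,0,0],[80,0,5,10,0],[80,0,0,20,0],[80,0,0,25,0],[80,0,0,15,0],[80,0,0,0,0],[80,0,0,0,0]]

```text
time: 39.0
tool_pos: [570.6, -93.6, 377.1]
tcp_rot: [[1.0, 0.002, -0.001], [0.002, -1.0, 0.001], [-0.001, -0.001, -1.0]]
ft_force: [0.7, 0.6, 0.4]
opening: 0.799
```

```bash
python3 - <<'E'
from h import *
o=get_obs();print(o["tool_pos"].round(1),o["joint_positions"].round(2))
T=get_image("top");S=get_image("scene")
p=proj(T,[[473.8,297.4,185]])[0];q=proj(S,[[473.8,297.4,185]])[0]
for th in (.88,.92,.95): print(topc(T,tuple(p.astype(int)),185,th=th),topc(S,tuple(q.astype(int)),185,th=th))
cv2.imwrite("pics/w16.png",np.hstack([cv2.resize(T["img"][130:310,120:280],None,fx=2,fy=2),cv2.resize(S["img"][70:250,220:420],None,fx=2,fy=2)])[...,::-1])
E
```

```text
[570.6 -93.6 377.1] [ 0.02  0.66  0.11  1.75 -0.11  0.74  0.19]
(array([471.4, 312.2]), array([ 54.9, 105.6])) (array([474.4, 297.7]), array([29.9, 31.3]))
(array([473.4, 299. ]), array([26.7, 28.2])) (array([474.5, 296.5]), array([26.5, 27.7]))
(array([473.3, 298.3]), array([25.3, 26.3])) (array([474.6, 296.2]), array([24.6, 26. ]))
```

View pics/w16.png

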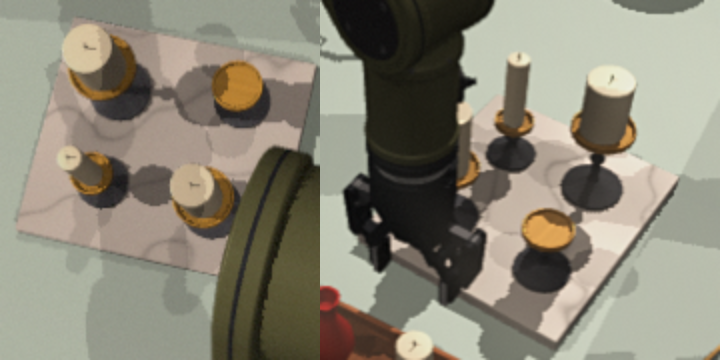

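Candle30 measures (474, 297.5), centred on dish30. Now I descend over candle40.

Emit:
apply_moves:
  series:
    - [[80,0.5,0,10,0],[80,0,0,25,0],[80,0,0,30,0],[80,0,0,25,0],[80,0,0,12,0],[80,0,0,5,0],[80,0,0,0,0],[80,0,0,0,0]]

```text
time: 39.9
tool_pos: [571.8, -94.7, 271.4]
tcp_rot: [[1.0, -0.0, 0.002], [-0.0, -1.0, -0.0], [0.002, 0.0, -1.0]]
ft_force: [-0.4, 0.3, -0.1]
opening: 0.798
```

```bash
python3 - <<'E'
from h import *
o=get_obs();print(o["tool_pos"].round(1),o["ft_force"].round(1))
d=get_image("wrist");cv2.imwrite("pics/w17.png",cv2.resize(d["img"],None,fx=.7,fy=.7)[...,::-1])
print(proj(d,[[571.3,-95,108]])*.7)
E
```

```text
[571.8 -94.7 271.4] [-0.4  0.3 -0.1]
[[198.4693621 199.7625496]]
```

View pics/w17.png

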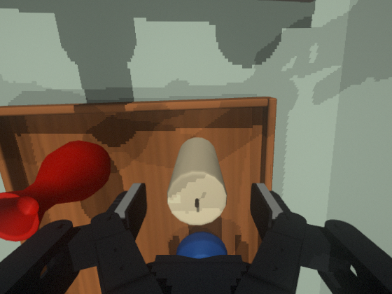

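Candle40's top at (197,197) matches the prediction of (198,200). The vase is clear of the left finger. I go down and grip.

Emit:
apply_moves:
  series:
    - [[80,0,0,8,0],[80,0,0,15,0],[80,0,0,12,0],[80,0,0,4,0],[75,0,0,1,0],[65,0,0,0,0],[55,0,0,0,0],[48,0,0,0,0],[40,0,0,0,0],[34,0,0,0,0],[34,0,0,0,0],[34,0,0,0,0]]

```text
time: 41.15
tool_pos: [571.4, -94.6, 230.9]
tcp_rot: [[1.0, -0.0, 0.001], [-0.0, -1.0, -0.0], [0.001, 0.0, -1.0]]
ft_force: [-0.4, 0.7, 5.8]
opening: 0.457
```

Emit:
apply_moves:
  series:
    - [[34,0,0,-3,0],[34,0,0,-8,0],[34,0,0,-15,0],[34,0,0,-22,0],[34,0,0,-25,0],[34,0,0,-25,0],[34,0,0,-25,0],[34,0,0,-22,0],[34,0,-5,-15,0],[34,5,-15,-8,0],[34,5,-25,-2,0],[34,5,-30,0,0]]

```text
time: 42.35
tool_pos: [586.5, -18.7, 401.3]
tcp_rot: [[1.0, -0.002, 0.001], [-0.002, -1.0, 0.0], [0.001, -0.0, -1.0]]
ft_force: [-0.1, 0.8, -1.5]
opening: 0.458
```

Emit:
apply_moves:
  series:
    - [[34,6,-35,0,0],[34,6,-35,0,0],[34,5,-30,0,0],[34,4.5,-25,0,0],[34,0,-18,0,0],[34,0,-10,0,0],[34,0,-4,0,0],[34,0,0,0,0],[34,0,0,0,0]]

```text
time: 43.25
tool_pos: [607.8, 135.8, 400.5]
tcp_rot: [[1.0, -0.002, -0.0], [-0.002, -1.0, -0.001], [-0.0, 0.001, -1.0]]
ft_force: [0.8, -0.1, -1.6]
opening: 0.461
```

Emit:
apply_moves:
  series:
    - [[34,0,0,5,0],[34,0,0,12,0],[34,0,0,15,0],[34,0,0,14,0],[34,0,0,10,0],[34,0,0,5,0],[34,0,0,0,0],[34,0,0,0,0]]

```text
time: 44.05
tool_pos: [608.0, 137.3, 339.7]
tcp_rot: [[1.0, -0.0, 0.001], [-0.0, -1.0, 0.0], [0.001, -0.0, -1.0]]
ft_force: [-1.2, 0.2, -0.8]
opening: 0.457
```

```bash
python3 - <<'E'
from h import *
o=get_obs();print(o["tool_pos"].round(1),o["ft_force"].round(1),o["opening"])
d=get_image("wrist");s=get_image("scene");cv2.imwrite("pics/w18.png",np.hstack([cv2.resize(d["img"],None,fx=.7,fy=.7),cv2.resize(s["img"][90:240,260:410],(294,294))])[...,::-1])
E
```

```text
[608.  137.3 339.7] [-1.2  0.2 -0.8] 0.4570083451633881
```

View pics/w18.png

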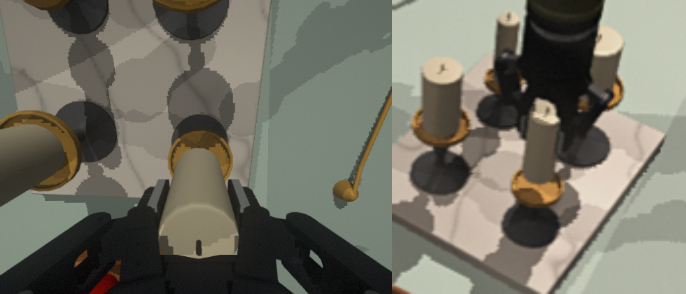

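Candle40 is centred over dish40, about 22 mm up. I lower it.

Emit:
apply_moves:
  series:
    - [[34,0,0,4,0],[34,0,0,6,0],[34,0,0,5,0],[34,0,0,2,0],[34,0,0,1,0],[34,0,0,0,0],[34,0,0,0,0]]

```text
time: 44.85
tool_pos: [607.9, 137.4, 321.5]
tcp_rot: [[1.0, -0.0, 0.0], [-0.0, -1.0, 0.0], [0.0, -0.0, -1.0]]
ft_force: [0.7, 0.5, -1.5]
opening: 0.461
```

Emit:
apply_moves:
  series:
    - [[34,0,0,1,0],[34,0,0,0.5,0],[34,0,0,0.5,0],[34,0,0,0,0],[34,0,0,0,0]]

```text
time: 45.35
tool_pos: [607.8, 137.4, 319.4]
tcp_rot: [[1.0, 0.0, -0.0], [0.0, -1.0, 0.0], [-0.0, -0.0, -1.0]]
ft_force: [0.3, -0.3, -1.7]
opening: 0.458
```

Emit:
apply_moves:
  series:
    - [[34,0,0,0.5,0],[34,0,0,0.5,0],[34,0,0,0.5,0],[34,0,0,0,0],[34,0,0,0,0]]

```text
time: 45.85
tool_pos: [607.8, 137.4, 318.0]
tcp_rot: [[1.0, 0.0, 0.0], [0.0, -1.0, 0.0], [0.0, -0.0, -1.0]]
ft_force: [-1.0, -0.3, -1.1]
opening: 0.46
```

Emit:
apply_moves:
  series:
    - [[34,0,0,0.5,0],[34,0,0,0.3,0],[34,0,0,0,0],[34,0,0,0,0]]

```text
time: 46.25
tool_pos: [607.8, 137.4, 317.9]
tcp_rot: [[1.0, -0.0, 0.0], [-0.0, -1.0, 0.0], [0.0, -0.0, -1.0]]
ft_force: [-1.2, 0.1, 5.2]
opening: 0.462
```

Contact. I release slowly, then lift straight up.

Emit:
apply_moves:
  series:
    - [[43,0,0,-0.4,0],[47,0,0,0,0],[49,0,0,0,0],[52,0,0,0,0],[56,0,0,0,0],[61,0,0,0,0],[65,0,0,0,0],[65,0,0,0,0]]

```text
time: 47.05
tool_pos: [607.8, 137.4, 317.4]
tcp_rot: [[1.0, 0.0, 0.0], [0.0, -1.0, 0.0], [0.0, -0.0, -1.0]]
ft_force: [0.4, -0.3, 0.5]
opening: 0.653
```

```bash
python3 - <<'E'
from h import *
o=get_obs();print(o["tool_pos"].round(1),o["ft_force"].round(1),o["opening"])
d=get_image("wrist");s=get_image("scene");cv2.imwrite("pics/w19.png",np.hstack([cv2.resize(d["img"],None,fx=.7,fy=.7),cv2.resize(s["img"][90:240,260:410],(294,294))])[...,::-1])
E
```

```text
[607.8 137.4 317.4] [ 0.4 -0.3  0.5] 0.6527377452467955
```

View pics/w19.png

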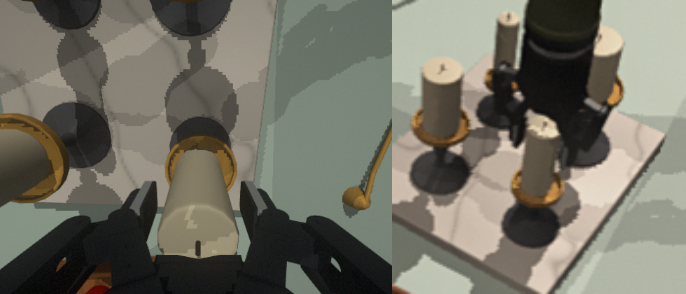

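Candle40 stands in dish40 with the pads clear. I withdraw upward and away from the display.

Emit:
apply_moves:
  series:
    - [[65,0,0,-5,0],[65,0,0,-15,0],[65,0,0,-25,0],[65,0,0,-30,0],[65,0,0,-30,0],[65,0,5,-20,0],[65,-5,20,-5,0],[65,-10,35,0,0],[65,-10,40,0,0],[65,-10,40,0,0],[65,-10,40,0,0],[65,-10,40,0,0]]

```text
time: 48.35
tool_pos: [550.9, -85.5, 446.7]
tcp_rot: [[1.0, -0.001, -0.002], [-0.001, -1.0, -0.001], [-0.002, 0.001, -1.0]]
ft_force: [0.1, -0.2, -0.1]
opening: 0.647
```

Emit:
apply_moves:
  series:
    - [[65,-10,40,0,0],[65,-10,40,0,0],[65,-10,35,0,0],[65,-5,25,0,0],[65,0,10,0,0],[65,0,0,0,0],[65,0,0,0,0]]

```text
time: 49.05
tool_pos: [518.0, -231.2, 447.0]
tcp_rot: [[1.0, 0.002, -0.0], [0.002, -1.0, 0.002], [-0.0, -0.002, -1.0]]
ft_force: [0.8, 0.4, -0.7]
opening: 0.649
```

```bash
python3 - <<'E'
from h import *
o=get_obs();print(o["time"],o["tool_pos"].round(1),o["joint_positions"].round(2))
T=get_image("top");S=get_image("scene")
for k,c,z in ((30,(473.8,297.4),185),(40,(607.8,137.4),195),(50,(463.3,151),200),(60,(598.4,299.7),205)):
    p=proj(T,[[*c,z]])[0];q=proj(S,[[*c,z]])[0]
    print(k,[(topc(T,tuple(p.astype(int)),z,th=th),topc(S,tuple(q.astype(int)),z,th=th)) for th in (.9,.94)])
cv2.imwrite("pics/f.png",np.hstack([cv2.resize(T["img"][130:310,120:280],None,fx=2,fy=2),cv2.resize(S["img"][70:250,220:420],None,fx=2,fy=2)])[...,::-1])
cv2.imwrite("pics/f2.png",S["img"][...,::-1])
for d,lo,hi in ((T,(105,120,40),(130,255,255)),(T,(0,150,60),(6,255,255))):
    m=cv2.inRange(cv2.cvtColor(d["img"],cv2.COLOR_RGB2HSV),lo,hi);n,l,st,c=cv2.connectedComponentsWithStats(m);print([(st[i].tolist(),c[i].round(1)) for i in range(1,n) if st[i,4]>80])
E
```

```text
49.05 [ 518.  -231.2  447. ] [ 0.25  0.56  0.14  1.7  -0.1   0.89  0.44]
30 [((array([489.1, 311.1]), array([52.7, 66.3])), (array([474.5, 297.7]), array([29.8, 30.7]))), ((array([473.2, 298.4]), array([25.9, 26.8])), (array([474.5, 296.5]), array([26.3, 27.5])))]
40 [((array([607.5, 137.4]), array([36.4, 37. ])), (array([609.6, 137.1]), array([36.8, 42.5]))), ((array([607.4, 137.3]), array([35.2, 36.1])), (array([608.7, 135.5]), array([36.4, 36.7])))]
50 [((array([463.6, 152.4]), array([46.4, 48.4])), (array([463.8, 152.2]), array([49.4, 51.2]))), ((array([463.3, 152.2]), array([45.4, 47. ])), (array([464.9, 152.2]), array([47.2, 49.6])))]
60 [((array([598. , 299.3]), array([56.5, 57.2])), (array([598.7, 299.2]), array([58.8, 61.1]))), ((array([598.1, 299.1]), array([55.2, 56.2])), (array([599. , 297.8]), array([56.9, 57.3])))]
[([361, 203, 22, 22, 368], array([371.2, 213.1]))]
[([313, 240, 21, 21, 346], array([322.9, 249.7]))]
```

View pics/f.png

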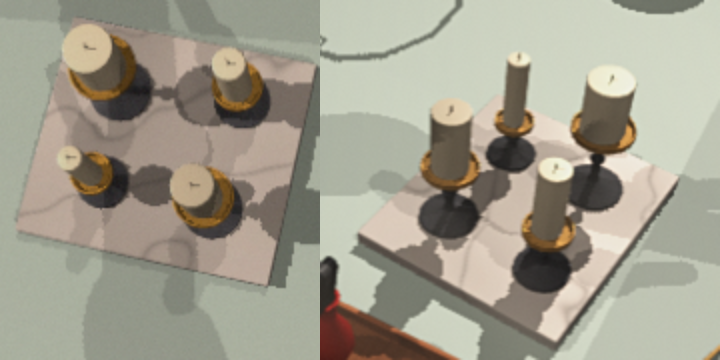

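View pics/f2.png

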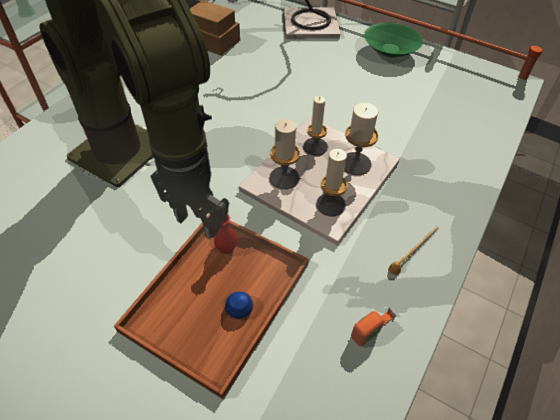

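All four candles stand upright in their own dishes, at (463,155), (318,117), (363,125) and (337,170) in the scene view. The vase and paperweight have not moved, and the gripper is clear above the tray. I hand in.

```bash
python3 -c "
from plant import *
print(job_done())"
```

```text
the job is handed in; nothing more can be done
None
```

All four candles stand upright in their matching dishes, and I handed the job in at about 49 s of the 118 s allowed. I lowered each one until the wrist force showed contact (about 5 N) and released it slowly. `job_done()` gives no verdict.

In the last pictures each candle sits within about 2 mm of its dish's measured centre:

| Candle | Measured position (x, y in mm) | Dish centre (x, y in mm) |
|---|---|---|
| 60 mm | 598.5, 299 | 599, 299 |
| 50 mm | 463.7, 152 | 463.5, 150.5 |
| 40 mm | 608, 136.8 | 608, 137 |
| 30 mm | 474, 297.5 | 474.5, 297 |

- **Left in place:** the vase and paperweight appear within 0.3 pixel of where they were in the top view, and the holders look unmoved by eye. The arm is clear of everything.
- **Disagreements:** the first dish estimates from the two fixed cameras differed by 4–5 mm, apparently because the masks caught different edges of the dishes. I used the top and wrist views for those instead. Some looser brightness thresholds for the candle tops spilled onto the candle sides, so I ignored them.

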